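# Restock the polishing-compound box by feel

## Task

Put the two new compound bars from the metal tray upright into the two empty cells of the compound box. Four of the six cells hide a worn stub low down that is hard to tell from an empty cell by eye, so lower a bar gently, feel how far down it goes, and let go only where it reaches the floor. The bars are brittle, so never ram, drop or topple one, and leave the other things on the bench where they are.

Things in the scene. Friction and masses are not known exactly. Their poses are not given: they have to be found in the camera images.
- box: open-topped plywood compound box, caked dark brown inside, screwed to the bench, 150 mm (its x) by 222 mm (its y), 90 mm high; origin at the centre of its underside. Two rows of three cells, centres at x = -36, +36 mm and y = -72, 0, +72 mm. Each cell is 66 mm square inside; walls 6 mm thick, level with the rim; cell floor 8 mm above the underside, 82 mm below the rim
- box_rim (a point): centre of the box at rim level. Four cells hold a loose worn brown stub (36 x 46 mm, 32 to 50 mm high, within 10 mm of the cell's centre); two, different every time, are empty but for a brown stain on the floor that looks much like a stub from a distance. A bar home on the floor stands 68 mm above the rim; on a stub, at least 32 mm higher
- bar_a: new brown polishing-compound bar with a paper band round its lower middle, upright in the tray at the start: 36 mm (its x) by 46 mm (its y) by 150 mm tall (its z), about 0.35 to 0.55 kg, brittle. Origin at its centre, 75 mm from either end
- bar_b: the other new brown polishing-compound bar with a paper band round its lower middle, upright in the tray at the start: 36 mm (its x) by 46 mm (its y) by 150 mm tall (its z), about 0.35 to 0.55 kg, brittle. Origin at its centre, 75 mm from either end
- tray: shallow open aluminium tray fixed to the bench, 190 mm (its x) by 200 mm (its y), rim 22 mm high, floor 4 mm above its origin, which is the centre of its underside; the new bars stand in its -x half, about 100 mm apart along its y, their axes within 0.25 rad of the tray's; a cup brush lies in its +x half
- cup_brush: bystander, loose: steel wire cup brush, 75 mm dia, 60 mm high, nut up, standing in the tray; origin at mid height
- wax_tin: bystander, loose: red wax tin, 94 mm dia, 60 mm high; origin at mid height
- hammer: bystander, loose: chasing hammer lying down, about 290 mm long along its y, 33 mm thick; origin at mid height
- bird: bystander, loose: teal bronze bird maquette on a dark 80 mm square base, 180 mm high, beak to its -x and tail to its +x; origin at mid height
- grinder: bystander, loose: blue angle grinder lying on its disc, about 350 mm long along its y, 70 mm high; origin at mid height
- felt_wheel: bystander, loose: cream hard-felt wheel lying flat, 150 mm dia, 30 mm thick; origin at mid height

How it is judged:
By the outcome, as a careful person would: the job done as asked, in the order asked, and still so for the second after the job is handed in, with the robot touching nothing.
It also fails if it takes over 72 s, if anything falls off the work surface, if the arm or the gripper's body presses on something with over 40 N, if the wrist force passes 120 N, or if a joint passes its speed limit or range.

## Robot

A 7-joint arm with a two-finger parallel gripper is mounted at the origin on the work surface. World frame = base frame: x ahead of the robot, y to its left, z up, the work surface at z = 0. Lengths are in m, angles in rad, forces in N, time in s.
With the tool pointing down it reaches from about 0.35 to 0.9 m from the base axis. Payload 8.1 kg.
Tool frame: the origin (TCP) lies midway between the tips of the shut fingers; the grasp point (between the pads) lies 19 mm behind it; z points along the fingers, x is the direction in which the jaws open and shut, and the axes are right-handed (so a half turn about z gives the same grasp; the last joint's range is limited). The gripper opens to 92 mm and grips with 3 to 60 N. Pads are 19 mm wide; open, the fingers measure 130 mm over their backs; the gripper's body (75 mm by 190 mm) begins 47 mm behind the grasp point.
Start: joints at [-1.237, 0.434, 0.025, 1.573, -0.012, 1.134, -0.075], TCP at [0.264, 0.566, 0.227] pointing down, gripper open.
Joint ranges: [-2.62, 2.62], [-0.44, 2.09], [-1.27, 1.32], [0.08, 2.57], [-1.32, 4.46], [0.12, 2], [-2.74, 2.74]. Speed limits (rad/s): [2.22, 2.22, 3.01, 3.01, 3.14, 3.14, 3.14].

## Interface

Orientations are given as a rotation vector (axis times angle).
In Python, from cell import arm gives the robot as it stands. The module is installed in compiled form; this text tells all that it offers.
- The arm moves only by the tool play_rows, never from a script. Its argument "motion" is a list of rows, each a list of 7 numbers: the gripper's target within -1 to 1 (fully open at 1, half-way at 0, shut at -1), then the shift along the tool's x, y, z in mm, then the turn, a rotation vector about the tool's x, y, z in rad. In form: [[claw, tx, ty, tz, ax, ay, az], ...]. A call has 1 to 10 rows; each row is the pose to reach, as a shift and turn from the pose measured when the call began, along the tool's axes at that moment; what a row does not reach only later rows make up. A row lasts 1/10 s, in which the tool goes at most 50 mm and 8.59 degrees, less where a joint would pass 70% of its speed; a pose out of reach is approached as far as the arm can. A call with a gripper value outside its range is refused whole. The fingers move at their own pace and stop on an object; "force" is the grip in N (left out, the last holds). Time passes only in rows, so rows that repeat a pose let the fingers close. It gives the time, the measured TCP pose, the force and the opening at its end, in the units of the state.
- arm.observe(): the state, without advancing time (a new reading comes with each control period).
- arm.get_image(name): name is "scene" or "side" or "wrist"; returns a dict with "img" (420x560x3 uint8, blue, green, red), "depth" (420x560 float32, m along the optical axis (not along the pixel's ray), 0 where there is no reading), "K" (3x3 intrinsics, pixels), "rvec" (rotation vector, rad) and "tvec" (3), from world to camera coordinates, as OpenCV has them. Camera axes: x right, y down, z forward; pixel columns grow to the right and rows downward; lengths in m; the calibration is good to about 2 mm. The wrist camera is an equidistant fisheye: a pixel r from the principal point sees the ray r / f radians off the axis. A picture is of the moment at which its call begins.
- arm.sign_off(): hands the job in, once; it reports no verdict.
Trained networks look in a picture, given as the dict that the camera call returned (one of the last four; its "shot" number tells which), for a name from the list of things; names that differ only in an ending like _2 or _b are one class to them, and where a whole thing is asked for, a point or a joint stands for the part that bears it (a point fixed in the world has none). Each returns a list of dicts, best first, with "score" (0 to 1); they miss things now and then, are a little off and sometimes report something else, mostly with a low value. They report only what shows in the picture. A call takes as long as a camera call.
- arm.look_for(picture, query): "box" ([left, top, width, height] as shares, 0 to 1, of the picture: columns of its width, rows of its height, round what is visible of it).
The state is a dict: "clock": time; "joints": joint angles; "dq": joint speeds; "joint_efforts": joint torques, N m; "position": TCP position; "ee_rot": TCP orientation; "force": force on the tool from outside, world axes, zero at the start; "ft_torque": the same for the moment, N m; "width": opening from 0.0 (shut) to 1.0 (fully open).
Only numpy, scipy, OpenCV 4.12 (cv2) and the standard library are available. Lean on these libraries where they do the work, as an engineer would, in place of code of your own. Each camera call takes 0.05 s, during which the arm holds its last target. There are 200 camera calls.

## Working session

There is one attempt and no reset: what is moved stays moved. The work goes in short steps, Python scripts to look and compute and a tool call to move; the robot and the scene stay as the last step left them, time stands still between calls to the robot, and variables do not carry over. Pictures are saved under pics/ and viewed, on a budget of 10 in all, crops included, one or two more only if the job needs it, and the job is handed in when it is done.

Besides the shell and the picture viewer there is one more tool, called in YAML: its name, and indented under it one key for each argument. play_rows: Moves the arm, as the interface text tells. Its arguments: {"type":"object","properties":{"motion":{"type":"array"},"force":{"type":"number"}},"required":["motion"]}

```bash
mkdir -p pics
cat > h.py <<'E'
import numpy as np, cv2
from cell import arm
from scipy.spatial.transform import Rotation as R
def cloud(p):
    d=p["depth"];K=p["K"];h,w=d.shape
    u,v=np.meshgrid(np.arange(w),np.arange(h))
    c=np.stack([(u-K[0,2])/K[0,0]*d,(v-K[1,2])/K[1,1]*d,d],-1)
    Rm=cv2.Rodrigues(np.array(p["rvec"],float))[0]
    P=(c-np.array(p["tvec"]).reshape(3))@Rm
    P[d<=0]=np.nan
    return P
def rel(target,yaw=None):
    """shift along tool axes in mm to a world TCP target, and turn to tool-down with jaw axis at yaw"""
    s=arm.observe();r=R.from_rotvec(s["ee_rot"])
    t=r.inv().apply(np.array(target)-s["position"])*1000
    out=[t.round(1)]
    if yaw is not None:
        best=None
        for k in(0,np.pi):
            T=R.from_euler('z',yaw+k)*R.from_euler('x',np.pi)
            a=(r.inv()*T).as_rotvec()
            if best is None or np.linalg.norm(a)<np.linalg.norm(best):best=a
        out.append(best.round(3))
    return out
E
python3 - <<'E'
from h import *
s=arm.observe();print({k:np.round(v,3).tolist() for k,v in s.items()})
ims=[]
for n in("scene","side"):
    p=arm.get_image(n);np.savez(n,**{k:p[k] for k in("img","depth","K","rvec","tvec")})
    cv2.imwrite(f"pics/{n}1.png",p["img"]);
    P=cloud(p)
    for q in("box","bar_a","tray","bird","wax_tin","grinder","hammer","felt_wheel","cup_brush"):
        for o in arm.look_for(p,q)[:3]:
            l,t,w,h=np.array(o["box"])*[560,420,560,420]
            pt=P[int(min(t+h/2,419)),int(min(l+w/2,559))]
            print(n,q,round(o["score"],2),np.round([l,t,w,h]).astype(int),pt.round(3))
E
```

```text
{'clock': 0.0, 'joints': [-1.237, 0.435, 0.025, 1.574, -0.012, 1.134, -0.075], 'dq': [0.001, -0.0, -0.001, 0.001, 0.001, -0.001, -0.002], 'joint_efforts': [0.001, -66.785, 0.986, -31.445, -0.06, 0.043, 0.0], 'position': [0.264, 0.566, 0.226], 'ee_rot': [2.649, 1.687, -0.002], 'force': [-0.115, -0.941, -0.341], 'ft_torque': [-0.036, 0.011, -0.011], 'width': 1.0}
scene box 0.8 [290 173  76  55] [0.547 0.149 0.047]
scene bar_a 0.95 [230 188  17  34] [ 0.473 -0.159  0.106]
scene bar_a 0.62 [200 197  21  30] [ 0.456 -0.253  0.1  ]
scene tray 0.62 [195 200  68  58] [ 0.477 -0.206  0.002]
scene bird 0.64 [383 146  30  41] [0.557 0.433 0.103]
scene wax_tin 0.68 [321 236  29  33] [0.752 0.063 0.059]
scene wax_tin 0.63 [229 228  22  23] [ 0.561 -0.196  0.042]
scene grinder 0.83 [ 71 230 112  45] [ 0.457 -0.549  0.055]
scene hammer 0.83 [208 256  79  72] [ 0.738 -0.244  0.023]
scene felt_wheel 0.89 [375 135  38  28] [0.417 0.527 0.028]
scene cup_brush 0.74 [227 228  22  22] [ 0.557 -0.198  0.043]
side box 0.65 [223 149  62  72] [0.52  0.124 0.079]
side bar_a 0.93 [289 254  14  39] [ 0.421 -0.272  0.126]
side tray 0.57 [260 237  81  72] [ 0.434 -0.278  0.124]
side bird 0.56 [204 106  30  47] [0.55  0.432 0.089]
side wax_tin 0.96 [300 166  28  29] [0.717 0.049 0.055]
side grinder 0.91 [312 304  87 116] [ 0.422 -0.555  0.063]
side hammer 0.61 [329 216  87  53] [ 0.734 -0.253  0.022]
side felt_wheel 0.9 [152 121  38  37] [0.401 0.548 0.026]
side felt_wheel 0.42 [262 238  79  72] [ 0.44  -0.279  0.12 ]
side cup_brush 0.81 [303 248  24  21] [ 0.533 -0.212  0.041]
```

Run:
```python
from h import *
a=[]
for n in("scene","side"):
    p=np.load(n+".npz");P=cloud(p)
    im=p["img"];c=im[130:290,180:430] if n=="scene" else im[100:310,150:420]
    a.append(cv2.resize(c,(800,300*1) if 0 else (640,int(640*c.shape[0]/c.shape[1])))[:, :])
    # box rim points
    z=P[...,2]
    m=(abs(z-.09)<.006)&(abs(P[...,0]-.53)<.2)&(abs(P[...,1]-.14)<.2)
    q=P[m][:,:2];print(n,"rim",len(q),cv2.minAreaRect(q.astype(np.float32)),q.mean(0))
    m=(abs(z-.154)<.008)&(abs(P[...,0]-.45)<.12)&(abs(P[...,1]+.2)<.15)
    q=P[m]
    for y0,y1 in((-.35,-.215),(-.215,-.08)):
        k=q[(q[:,1]>y0)&(q[:,1]<y1)]
        if len(k)>3:print(n,"bar",len(k),np.median(k,0),cv2.minAreaRect(k[:,:2].astype(np.float32)))
h=min(x.shape[0] for x in a)
im=np.hstack([cv2.resize(x,None,fx=400/640,fy=400/640)[:250] for x in a]);cv2.imwrite("pics/two.png",im)
```

```text
scene rim 639 ((0.5450403690338135, 0.15893757343292236), (0.22522933781147003, 0.1555720716714859), 74.26237487792969) [0.54811999 0.15742791]
scene bar 139 [ 0.43722108 -0.25451189  0.15204879] ((0.43528637290000916, -0.25415125489234924), (0.04579199105501175, 0.040167950093746185), 66.15837860107422)
scene bar 130 [ 0.45763763 -0.1549877   0.15200446] ((0.45733219385147095, -0.1546229124069214), (0.04023341089487076, 0.045977190136909485), 0.3643054664134979)
side rim 671 ((0.5420790910720825, 0.15954741835594177), (0.23633486032485962, 0.15280413627624512), 74.60610961914062) [0.54142096 0.1554383 ]
side bar 188 [ 0.43144543 -0.25489431  0.15303104] ((0.43290209770202637, -0.25286558270454407), (0.05060964822769165, 0.036049969494342804), 67.31185150146484)
side bar 167 [ 0.45204236 -0.15550054  0.15309825] ((0.451923131942749, -0.15396583080291748), (0.05262305215001106, 0.03764956071972847), 89.76288604736328)
```

View pics/two.png

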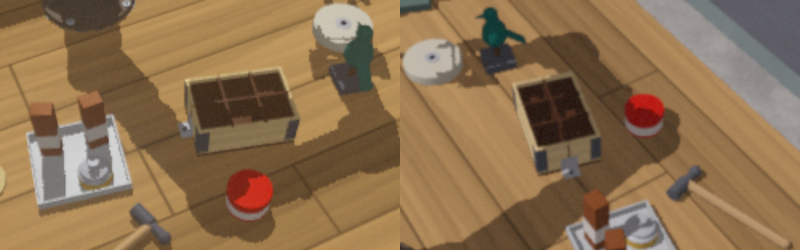

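Run:
```python
from h import *
c=np.array([.5435,.159]);th=np.radians(74.4-90)
Rz=np.array([[np.cos(th),-np.sin(th)],[np.sin(th),np.cos(th)]])
for n in("scene","side"):
    p=np.load(n+".npz");P=cloud(p).reshape(-1,3);P=P[np.isfinite(P[:,0])]
    b=(P[:,:2]-c)@Rz;print(n,"cam",(-cv2.Rodrigues(p["rvec"])[0].T@p["tvec"].reshape(3)).round(2))
    for x in(-.036,.036):
        for y in(-.072,0,.072):
            m=(abs(b[:,0]-x)<.03)&(abs(b[:,1]-y)<.03)&(P[:,2]<.085)
            q=np.c_[b[m]-[x,y],P[m,2]]*1000
            print(x,y,len(q)); i=np.argsort(q[:,2])[:8]; print('   ',q[i].round().astype(int).tolist(), np.sort(q[:,2]).round().astype(int).tolist()[8::6])
print(arm.observe()["ee_rot"])
```

```text
scene cam [ 1.27 -0.36  1.17]
-0.036 -0.072 47
    [[-30, 25, 7], [-30, -2, 8], [-29, 21, 10], [-30, -17, 11], [-28, 17, 11], [-28, 2, 15], [-29, 21, 15], [-28, -18, 19]] [19, 37, 49, 54, 63, 69, 73]
-0.036 0 60
    [[-30, 30, 21], [-30, -13, 24], [-30, 10, 25], [-29, 13, 25], [-29, 6, 27], [-30, -6, 28], [-30, 21, 29], [-30, 9, 31]] [31, 36, 37, 38, 39, 42, 50, 63, 76]
-0.036 0.072 66
    [[-29, 17, 39], [-30, 16, 44], [-14, -14, 45], [-8, 18, 46], [-10, 7, 46], [-14, -18, 46], [-13, 15, 47], [-5, 2, 47]] [47, 49, 50, 51, 52, 52, 54, 61, 71, 78]
0.036 -0.072 77
    [[-10, -21, 27], [-28, 1, 28], [-29, -14, 31], [-12, -21, 31], [-29, 8, 37], [-29, -21, 37], [-29, 5, 38], [-10, -21, 39]] [40, 42, 43, 43, 44, 44, 45, 46, 46, 48, 65, 76]
0.036 0 85
    [[-29, -13, 50], [4, -10, 50], [5, -14, 52], [-19, -19, 52], [1, -13, 52], [-5, 3, 53], [-3, 17, 53], [0, 9, 53]] [53, 54, 55, 55, 56, 56, 57, 57, 58, 58, 59, 60, 62]
0.036 0.072 24
    [[-30, 29, 5], [-30, 25, 6], [-27, 9, 6], [-28, 1, 7], [-29, 21, 7], [-30, 17, 8], [-29, -6, 8], [-24, 11, 10]] [10, 30, 77]
side cam [-0.04 -0.93  1.36]

[... 277 characters left out ...]
48, 67, 77]
-0.036 0.072 47
    [[-19, 29, 38], [-4, -29, 38], [-18, 15, 45], [6, 23, 46], [19, 29, 46], [12, 16, 46], [9, 21, 47], [-4, 24, 48]] [48, 50, 52, 54, 56, 70, 79]
0.036 -0.072 51
    [[-19, 19, 37], [-3, 26, 39], [2, 28, 41], [-1, 19, 41], [-19, 19, 42], [-2, 28, 42], [2, 17, 43], [14, 22, 43]] [43, 45, 46, 47, 48, 50, 57, 78]
0.036 0 52
    [[28, -28, 31], [-21, 30, 34], [16, 29, 50], [-4, 23, 51], [13, 5, 53], [-20, 5, 54], [-1, 8, 54], [-17, 14, 54]] [55, 56, 58, 59, 59, 62, 64, 72]
0.036 0.072 22
    [[-1, 30, 35], [25, 27, 35], [-21, -29, 37], [18, 30, 40], [14, 29, 42], [7, 30, 43], [-13, -29, 44], [30, 16, 49]] [55, 62, 80]
[-2.65000987e+00 -1.68728176e+00 -7.49134520e-05]
```

Run:
```python
from h import *
print(rel([.43,.15,.32],.3),rel([.45,-.205,.32],-.2))
```

```text
[array([-307.2,  326.2,  -93.3]), array([-0.   , -0.   ,  0.834])] [array([-620.4,  494.5,  -93.3]), array([-0.   , -0.   ,  1.334])]
```

play_rows:
  motion:
    - [1, -30, 32, -20, 0, 0, 0.08]
    - [1, -62, 64, -40, 0, 0, 0.16]
    - [1, -93, 98, -60, 0, 0, 0.25]
    - [1, -123, 131, -80, 0, 0, 0.33]
    - [1, -154, 163, -93, 0, 0, 0.42]
    - [1, -184, 196, -93, 0, 0, 0.5]
    - [1, -215, 228, -93, 0, 0, 0.58]
    - [1, -245, 261, -93, 0, 0, 0.67]
    - [1, -276, 293, -93, 0, 0, 0.75]
    - [1, -307, 326, -93, 0, 0, 0.834]

```text
clock: 2.0
position: [0.4302, 0.1485, 0.3201]
ee_rot: [-3.106, -0.465, -0.001]
force: [0.1, -1.2, -0.0]
width: 1.001
```

Run:
```python
from h import *
print(arm.observe()["position"],rel([.45,-.205,.32],-.2))
```

```text
[0.43020095 0.14851166 0.32006601] [array([-8.450e+01,  3.438e+02, -2.000e-01]), array([-0.001, -0.001,  0.497])]
```

play_rows:
  motion:
    - [1, -10, 38, 0, 0, 0, 0.06]
    - [1, -20, 76, 0, 0, 0, 0.12]
    - [1, -30, 115, 0, 0, 0, 0.18]
    - [1, -40, 153, 0, 0, 0, 0.24]
    - [1, -48, 191, 0, 0, 0, 0.3]
    - [1, -57, 229, 0, 0, 0, 0.36]
    - [1, -66, 268, 0, 0, 0, 0.42]
    - [1, -75, 306, 0, 0, 0, 0.46]
    - [1, -84, 344, 0, 0, 0, 0.497]
    - [1, -84, 344, 0, 0, 0, 0.497]

```text
clock: 3.0
position: [0.4496, -0.2106, 0.3203]
ee_rot: [3.123, -0.327, 0.003]
force: [0.2, -0.1, 0.2]
width: 1.0
```

```bash
cat >> h.py <<'E'
def wcloud(p):
    d=p["depth"];K=p["K"];h,w=d.shape
    u,v=np.meshgrid(np.arange(w),np.arange(h))
    x=(u-K[0,2]);y=(v-K[1,2]);a=np.hypot(x/K[0,0],y/K[1,1]);ph=np.arctan2(y/K[1,1],x/K[0,0])
    t=np.tan(np.minimum(a,1.45))
    c=np.stack([t*np.cos(ph)*d,t*np.sin(ph)*d,d],-1)
    Rm=cv2.Rodrigues(np.array(p["rvec"],float))[0]
    P=(c-np.array(p["tvec"]).reshape(3))@Rm
    P[(d<=0)|(a>1.4)]=np.nan
    return P
E
python3 - <<'E'
from h import *
s=arm.observe();print(s["position"],s["ee_rot"],s["clock"])
p=arm.get_image("wrist");cv2.imwrite("pics/w1.png",p["img"]);P=wcloud(p)
print(p["K"])
z=P[...,2]
m=(abs(z-.154)<.006)&(abs(P[...,0]-.45)<.1)&(abs(P[...,1]+.2)<.12)
n,l,st,ct=cv2.connectedComponentsWithStats(m.astype(np.uint8))
for i in range(1,n):
    if st[i,4]>50:
        k=P[l==i];print(st[i],np.median(k,0),cv2.minAreaRect(k[:,:2].astype(np.float32)))
E
```

```text
[ 0.44957475 -0.2105528   0.32028303] [ 3.12259496e+00 -3.27013973e-01  2.56047890e-03] 3.0
[[325.1922621    0.         280.47544143]
 [  0.         325.1922621  214.9456775 ]
 [  0.           0.           1.        ]]
[ 253  117   43   50 1638] [ 0.45569892 -0.1536823   0.15363233] ((0.4554714560508728, -0.15394806861877441), (0.03657780587673187, 0.04666982591152191), 0.0671798512339592)
[ 256  214   40   46 1374] [ 0.43557557 -0.251272    0.1535548 ] ((0.43514472246170044, -0.25305432081222534), (0.04638668894767761, 0.03614266589283943), 66.6175308227539)
```

View pics/w1.png

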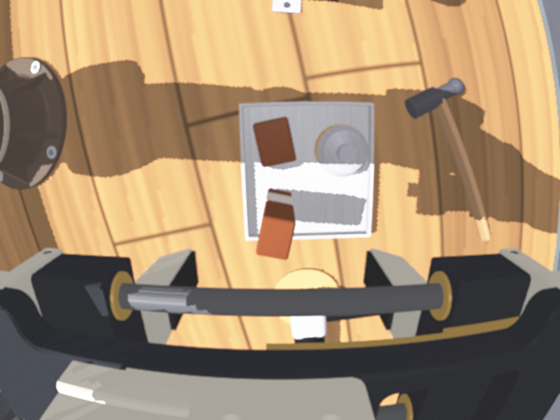

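Run:
```python
from h import *
print(rel([.4553,-.1539,.22],0),rel([.4553,-.1539,.102],0))
```

```text
[array([ -5.8, -53.8,  99.9]), array([ 0.   , -0.001, -0.205])] [array([ -5.8, -53.8, 217.9]), array([ 0.   , -0.001, -0.205])]
```

play_rows:
  motion:
    - [1, -6, -27, 30, 0, 0, -0.1]
    - [1, -6, -54, 60, 0, 0, -0.205]
    - [1, -6, -54, 100, 0, 0, -0.205]
    - [1, -6, -54, 130, 0, 0, -0.205]
    - [1, -6, -54, 150, 0, 0, -0.205]
    - [1, -6, -54, 165, 0, 0, -0.205]
    - [1, -6, -54, 165, 0, 0, -0.205]

```text
clock: 3.75
position: [0.454, -0.1521, 0.1533]
ee_rot: [-3.141, -0.002, 0.004]
force: [-0.9, -0.3, -0.3]
width: 1.0
```

Run:
```python
from h import *
print(arm.observe()["position"],rel([.4553,-.1539,.102],0))
```

```text
[ 0.4539998  -0.15211118  0.15334127] [array([ 1.4,  1.8, 51.3]), array([-0.001,  0.003,  0.001])]
```

play_rows:
  motion:
    - [1, 1.4, 1.8, 20, 0, 0.003, 0]
    - [1, 1.4, 1.8, 38, 0, 0.003, 0]
    - [1, 1.4, 1.8, 51, 0, 0.003, 0]
    - [1, 1.4, 1.8, 51, 0, 0.003, 0]
    - [0.2, 1.4, 1.8, 51, 0, 0.003, 0]
    - [0, 1.4, 1.8, 51, 0, 0.003, 0]
    - [-0.3, 1.4, 1.8, 51, 0, 0.003, 0]
    - [-0.6, 1.4, 1.8, 51, 0, 0.003, 0]
    - [-1, 1.4, 1.8, 51, 0, 0.003, 0]
    - [-1, 1.4, 1.8, 51, 0, 0.003, 0]
  force: 25

```text
clock: 4.75
position: [0.4554, -0.1539, 0.1025]
ee_rot: [-3.141, -0.002, -0.001]
force: [0.3, -0.8, 0.4]
width: 0.526
```

play_rows:
  motion:
    - [-1, 0, 0, 0, 0, 0, 0]
    - [-1, 0, 0, 0, 0, 0, 0]
    - [-1, 0, 0, -8, 0, 0, 0]
    - [-1, 0, 0, -25, 0, 0, 0]
    - [-1, 0, 0, -50, 0, 0, 0]
    - [-1, 0, 0, -80, 0, 0, 0]
    - [-1, 0, 0, -110, 0, 0, 0]
    - [-1, 0, 0, -130, 0, 0, 0]
    - [-1, 0, 0, -140, 0, 0, 0]
    - [-1, 0, 0, -140, 0, 0, 0]

```text
clock: 5.75
position: [0.4556, -0.154, 0.2433]
ee_rot: [-3.141, -0.002, -0.003]
force: [0.8, -1.7, -5.3]
width: 0.392
```

Run:
```python
from h import *
s=arm.observe();print(s["position"],s["force"],s["width"])
print(rel([.4895,.0993,.23],-.272))
```

```text
[ 0.45563192 -0.15401665  0.24333212] [ 0.84123345 -1.69490243 -5.31548737] 0.3915564199246677
[array([  34.2, -253.3,   13.6]), array([-0.001, -0.002,  0.274])]
```

play_rows:
  motion:
    - [-1, 1, -8, 0, 0, 0, 0.01]
    - [-1, 4, -30, 0, 0, 0, 0.03]
    - [-1, 8, -60, 0, 0, 0, 0.07]
    - [-1, 13, -95, 0, 0, 0, 0.11]
    - [-1, 18, -130, 0, 0, 0, 0.15]
    - [-1, 22, -165, 0, 0, 0, 0.19]
    - [-1, 27, -200, 0, 0, 0, 0.23]
    - [-1, 31, -230, 0, 0, 0, 0.26]
    - [-1, 34, -247, 0, 0, 0, 0.274]
    - [-1, 34, -253, 0, 0, 0, 0.274]

```text
clock: 6.75
position: [0.4885, 0.1012, 0.242]
ee_rot: [3.113, -0.422, -0.0]
force: [-0.5, -0.9, -4.2]
width: 0.391
```

play_rows:
  motion:
    - [-1, 0, 0, 0, 0, 0, 0]
    - [-1, 0, 0, 0, 0, 0, 0]
    - [-1, 0, 0, 0, 0, 0, 0]

```text
clock: 7.05
position: [0.4882, 0.0997, 0.2417]
ee_rot: [3.112, -0.424, -0.001]
force: [0.4, 0.1, -3.3]
width: 0.39
```

Run:
```python
from h import *
s=arm.observe();print(s["position"],s["force"],s["width"])
print(rel([.4895,.0993,.1165],-.272))
p=arm.get_image("wrist");P=wcloud(p);cv2.imwrite("pics/w2.png",p["img"])
q=P[(abs(P[...,2]-.09)<.004)&(abs(P[...,0]-.5435)<.16)&(abs(P[...,1]-.159)<.16)]
print(len(q),cv2.minAreaRect(q[:,:2].astype(np.float32)))
```

```text
[0.48824116 0.0997334  0.24172803] [ 0.375343    0.05392138 -3.30697453] 0.38998833209904854
[array([  1.4,  -0. , 125.2]), array([0.001, 0.001, 0.001])]
7404 ((0.5454440712928772, 0.15942424535751343), (0.22318615019321442, 0.15119272470474243), 74.46955108642578)
```

View pics/w2.png

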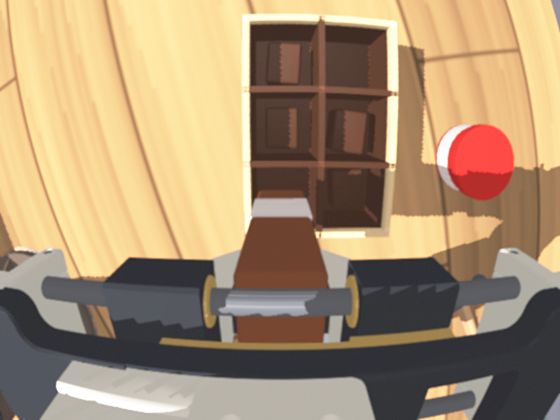

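play_rows:
  motion:
    - [-1, 3, 0.9, 5, 0, 0, 0]
    - [-1, 3, 0.9, 15, 0, 0, 0]
    - [-1, 3, 0.9, 28, 0, 0, 0]
    - [-1, 3, 0.9, 38, 0, 0, 0]
    - [-1, 3, 0.9, 46, 0, 0, 0]
    - [-1, 3, 0.9, 53, 0, 0, 0]
    - [-1, 3, 0.9, 60, 0, 0, 0]
    - [-1, 3, 0.9, 65, 0, 0, 0]
    - [-1, 3, 0.9, 70, 0, 0, 0]
    - [-1, 3, 0.9, 70, 0, 0, 0]

```text
clock: 8.1
position: [0.4907, 0.0981, 0.1713]
ee_rot: [3.112, -0.425, -0.002]
force: [-0.1, -0.3, -4.2]
width: 0.389
```

play_rows:
  motion:
    - [-1, 0, 0, 3, 0, 0, 0]
    - [-1, 0, 0, 7, 0, 0, 0]
    - [-1, 0, 0, 11, 0, 0, 0]
    - [-1, 0, 0, 15, 0, 0, 0]
    - [-1, 0, 0, 19, 0, 0, 0]
    - [-1, 0, 0, 23, 0, 0, 0]
    - [-1, 0, 0, 27, 0, 0, 0]
    - [-1, 0, 0, 31, 0, 0, 0]
    - [-1, 0, 0, 35, 0, 0, 0]
    - [-1, 0, 0, 35, 0, 0, 0]

```text
clock: 9.1
position: [0.4903, 0.098, 0.1358]
ee_rot: [3.111, -0.424, -0.003]
force: [0.1, 0.3, -4.2]
width: 0.388
```

Run:
```python
from h import *
s=arm.observe();print(s["position"],s["force"],s["width"],s["clock"])
print(rel([.4914,.0997,.1065],-.271))
```

```text
[0.49033147 0.09802214 0.13581446] [ 0.12537782  0.26753799 -4.21248377] 0.38849783248698866 9.1
[array([ 0.6, -1.9, 29.3]), array([ 0.002,  0.002, -0.   ])]
```

play_rows:
  motion:
    - [-1, 0.6, -1.9, 4, 0.002, 0.002, 0]
    - [-1, 0.6, -1.9, 8, 0.002, 0.002, 0]
    - [-1, 0.6, -1.9, 12, 0.002, 0.002, 0]
    - [-1, 0.6, -1.9, 16, 0.002, 0.002, 0]
    - [-1, 0.6, -1.9, 20, 0.002, 0.002, 0]
    - [-1, 0.6, -1.9, 23, 0.002, 0.002, 0]
    - [-1, 0.6, -1.9, 25, 0.002, 0.002, 0]
    - [-1, 0.6, -1.9, 26, 0.002, 0.002, 0]
    - [-1, 0.6, -1.9, 27, 0.002, 0.002, 0]
    - [-1, 0.6, -1.9, 27, 0.002, 0.002, 0]

```text
clock: 10.1
position: [0.4914, 0.0996, 0.1088]
ee_rot: [-3.112, 0.425, -0.001]
force: [-0.2, 0.6, -4.0]
width: 0.39
```

play_rows:
  motion:
    - [-1, 0, 0, 0.7, 0, 0, 0]
    - [-1, 0, 0, 1.4, 0, 0, 0]
    - [-1, 0, 0, 2, 0, 0, 0]
    - [-1, 0, 0, 2, 0, 0, 0]

```text
clock: 10.5
position: [0.4913, 0.0997, 0.1067]
ee_rot: [-3.112, 0.425, -0.0]
force: [-0.0, 0.0, -4.4]
width: 0.39
```

play_rows:
  motion:
    - [-1, 0, 0, 0.5, 0, 0, 0]
    - [-1, 0, 0, 1, 0, 0, 0]
    - [-1, 0, 0, 1, 0, 0, 0]

```text
clock: 10.8
position: [0.4914, 0.0996, 0.1065]
ee_rot: [-3.112, 0.425, -0.001]
force: [-3.6, -0.4, 9.0]
width: 0.387
```

play_rows:
  motion:
    - [-1, 0, 0, 0, 0, 0, 0]
    - [-0.1, 0, 0, -0.2, 0, 0, 0]
    - [0.1, 0, 0, -0.2, 0, 0, 0]
    - [0.4, 0, 0, -0.2, 0, 0, 0]
    - [0.4, 0, 0, -0.2, 0, 0, 0]
    - [0.4, 0, 0, -10, 0, 0, 0]
    - [0.4, 0, 0, -30, 0, 0, 0]
    - [0.4, 0, 0, -60, 0, 0, 0]
    - [0.4, 0, 0, -100, 0, 0, 0]
    - [0.4, 0, 0, -120, 0, 0, 0]

```text
clock: 11.8
position: [0.4925, 0.0992, 0.23]
ee_rot: [-3.11, 0.426, -0.006]
force: [0.6, -0.3, 0.4]
width: 0.699
```

Run:
```python
from h import *
s=arm.observe();print(s["position"],s["force"],s["width"],s["clock"])
p=arm.get_image("wrist");P=wcloud(p)
q=P[(abs(P[...,2]-.158)<.01)&(abs(P[...,0]-.49)<.06)&(abs(P[...,1]-.1)<.06)]
print(len(q),np.nanmedian(q,0) if len(q) else 0,cv2.minAreaRect(q[:,:2].astype(np.float32)) if len(q) else 0)
print(rel([.4351,-.2530,.24],-.408),s["ee_rot"])
```

```text
[0.49254202 0.09924845 0.23002917] [ 0.56807983 -0.33873265  0.35493332] 0.6987270471310779 11.8
2843 [0.49227465 0.10218864 0.15754739] ((0.4916394054889679, 0.10028781741857529), (0.04612894728779793, 0.03606964647769928), 74.41033935546875)
[array([ 38.4, 355.2,  -9.6]), array([-0.006, -0.005,  0.136])] [-3.10996185  0.42582483 -0.00576261]
```

play_rows:
  motion:
    - [1, 4, 35, -10, 0, 0, 0.01]
    - [1, 8, 75, -10, 0, 0, 0.03]
    - [1, 12, 115, -10, 0, 0, 0.04]
    - [1, 17, 155, -10, 0, 0, 0.06]
    - [1, 21, 195, -10, 0, 0, 0.07]
    - [1, 25, 235, -10, 0, 0, 0.09]
    - [1, 30, 275, -10, 0, 0, 0.1]
    - [1, 34, 315, -10, 0, 0, 0.12]
    - [1, 38, 345, -10, 0, 0, 0.136]
    - [1, 38, 355, -10, 0, 0, 0.136]

```text
clock: 12.85
position: [0.4336, -0.2562, 0.241]
ee_rot: [-3.071, 0.644, -0.011]
force: [0.6, 0.5, 0.1]
width: 0.997
```

play_rows:
  motion:
    - [1, 0, 0, 0, 0, 0, 0]
    - [1, 0, 0, 0, 0, 0, 0]

```text
clock: 13.05
position: [0.4337, -0.2556, 0.2412]
ee_rot: [-3.071, 0.644, -0.01]
force: [-0.3, 0.1, -0.2]
width: 0.998
```

Run:
```python
from h import *
s=arm.observe();print(s["position"])
p=arm.get_image("wrist");P=wcloud(p)
q=P[(abs(P[...,2]-.154)<.006)&(abs(P[...,0]-.435)<.05)&(abs(P[...,1]+.253)<.05)]
print(len(q),cv2.minAreaRect(q[:,:2].astype(np.float32)))
print(rel([.4351,-.2530,.102],-.408))
```

```text
[ 0.43365279 -0.25559852  0.24116956]
2458 ((0.43519648909568787, -0.2530960440635681), (0.04461638629436493, 0.03597342595458031), 65.91958618164062)
[array([ -0.5,  -1.5, 139.1]), array([-0.005, -0.006, -0.004])]
```

play_rows:
  motion:
    - [1, 0, -1.5, 25, -0.005, -0.006, 0]
    - [1, -0.5, -1.5, 60, -0.005, -0.006, 0]
    - [1, -0.5, -1.5, 90, -0.005, -0.006, 0]
    - [1, -0.5, -1.5, 115, -0.005, -0.006, 0]
    - [1, -0.5, -1.5, 130, -0.005, -0.006, 0]
    - [1, -0.5, -1.5, 139, -0.005, -0.006, 0]
    - [1, -0.5, -1.5, 139, -0.005, -0.006, 0]
    - [0, -0.5, -1.5, 139, -0.005, -0.006, 0]
    - [-0.3, -0.5, -1.5, 139, -0.005, -0.006, 0]
    - [-0.6, -0.5, -1.5, 139, -0.005, -0.006, 0]

```text
clock: 14.1
position: [0.4356, -0.2531, 0.1028]
ee_rot: [-3.075, 0.642, -0.002]
force: [-0.3, 0.1, -0.0]
width: 0.79
```

play_rows:
  motion:
    - [-1, 0, 0, 0, 0, 0, 0]
    - [-1, 0, 0, 0, 0, 0, 0]
    - [-1, 0, 0, 0, 0, 0, 0]
    - [-1, 0, 0, 0, 0, 0, 0]

```text
clock: 14.5
position: [0.4356, -0.2531, 0.1028]
ee_rot: [-3.075, 0.642, -0.002]
force: [-1.1, -0.1, -1.1]
width: 0.442
```

play_rows:
  motion:
    - [-1, 0, 0, 0, 0, 0, 0]
    - [-1, 0, 0, 0, 0, 0, 0]
    - [-1, 0, 0, -5, 0, 0, 0]
    - [-1, 0, 0, -18, 0, 0, 0]
    - [-1, 0, 0, -40, 0, 0, 0]
    - [-1, 0, 0, -70, 0, 0, 0]
    - [-1, 0, 0, -105, 0, 0, 0]
    - [-1, 0, 0, -140, 0, 0, 0]
    - [-1, 0, 0, -170, 0, 0, 0]
    - [-1, 0, 0, -190, 0, 0, 0]

```text
clock: 15.5
position: [0.4353, -0.2538, 0.2958]
ee_rot: [-3.075, 0.643, -0.006]
force: [-0.4, -0.4, -4.3]
width: 0.384
```

Run:
```python
from h import *
s=arm.observe();print(s["position"],s["force"],s["width"],s["clock"])
print(rel([.5994,.2191,.31],-.271),R.from_rotvec(s["ee_rot"]).inv().apply([0,0,1]))
```

```text
[ 0.43526808 -0.25380576  0.29581179] [-0.40325426 -0.43792092 -4.25418078] 0.38432336258957533 15.5
[array([ -39.2, -499.1,  -13.8]), array([-0.001, -0.003, -0.142])] [ 0.00342443 -0.00101778 -0.99999362]
```

play_rows:
  motion:
    - [-1, -1, -8, -2, 0, 0, 0]
    - [-1, -2, -25, -4, 0, 0, -0.01]
    - [-1, -4, -50, -6, 0, 0, -0.015]
    - [-1, -6, -83, -8, 0, 0, -0.02]
    - [-1, -9, -118, -10, 0, 0, -0.03]
    - [-1, -12, -153, -12, 0, 0, -0.04]
    - [-1, -15, -188, -14, 0, 0, -0.05]
    - [-1, -17, -218, -14, 0, 0, -0.06]
    - [-1, -19, -240, -14, 0, 0, -0.07]
    - [-1, -20, -250, -14, 0, 0, -0.07]

```text
clock: 16.5
position: [0.5171, -0.0142, 0.3092]
ee_rot: [3.096, -0.531, 0.003]
force: [-0.5, -0.4, -4.9]
width: 0.394
```

play_rows:
  motion:
    - [-1, -1, -8, 0, 0, 0, 0]
    - [-1, -2, -25, 0, 0, 0, -0.01]
    - [-1, -4, -50, 0, 0, 0, -0.015]
    - [-1, -6, -83, 0, 0, 0, -0.02]
    - [-1, -9, -118, 0, 0, 0, -0.03]
    - [-1, -12, -153, 0, 0, 0, -0.04]
    - [-1, -15, -188, 0, 0, 0, -0.05]
    - [-1, -17, -218, 0, 0, 0, -0.06]
    - [-1, -19, -232, 0, 0, 0, -0.07]
    - [-1, -19, -238, 0, 0, 0, -0.07]

```text
clock: 17.5
position: [0.5784, 0.2181, 0.3087]
ee_rot: [3.113, -0.419, 0.002]
force: [-0.5, -0.6, -4.3]
width: 0.392
```

Run:
```python
from h import *
s=arm.observe();print(s["position"],s["force"],s["width"],s["clock"])
print(rel([.5994,.2191,.31],-.271),rel([.5994,.2191,.165],-.271))
```

```text
[0.57835134 0.21806923 0.30867329] [-0.53245032 -0.63540004 -4.3340276 ] 0.3918482576824257 17.5
[array([20. , -6.6, -1.3]), array([ 0.   , -0.002,  0.003])] [array([ 19.8,  -6.6, 143.7]), array([ 0.   , -0.002,  0.003])]
```

play_rows:
  motion:
    - [-1, 8, -3, 5, 0, -0.002, 0]
    - [-1, 20, -6.6, 15, 0, -0.002, 0]
    - [-1, 20, -6.6, 30, 0, -0.002, 0]
    - [-1, 20, -6.6, 50, 0, -0.002, 0]
    - [-1, 20, -6.6, 68, 0, -0.002, 0]
    - [-1, 20, -6.6, 82, 0, -0.002, 0]
    - [-1, 20, -6.6, 90, 0, -0.002, 0]
    - [-1, 20, -6.6, 95, 0, -0.002, 0]
    - [-1, 20, -6.6, 95, 0, -0.002, 0]

```text
clock: 18.4
position: [0.5996, 0.2187, 0.2134]
ee_rot: [3.113, -0.42, -0.001]
force: [-0.1, 0.4, -4.2]
width: 0.388
```

Run:
```python
from h import *
s=arm.observe();print(s["position"],s["force"],s["width"],s["clock"])
print(rel([.5994,.2191,.1068],-.271))
p=arm.get_image("wrist");cv2.imwrite("pics/w3.png",p["img"])
```

```text
[0.59958132 0.21870018 0.21336445] [-0.05943139  0.40394889 -4.17970059] 0.38816130343677185 18.4
[array([ -0.2,  -0.4, 106.6]), array([0.001, 0.001, 0.003])]
```

View pics/w3.png

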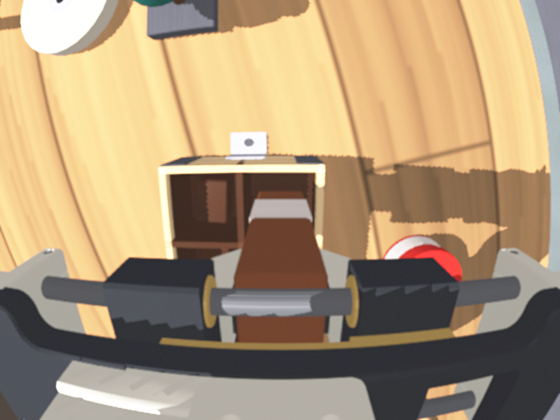

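play_rows:
  motion:
    - [-1, 0, 0, 4, 0, 0, 0]
    - [-1, 0, 0, 11, 0, 0, 0]
    - [-1, 0, 0, 20, 0, 0, 0]
    - [-1, 0, 0, 28, 0, 0, 0]
    - [-1, 0, 0, 35, 0, 0, 0]
    - [-1, 0, 0, 40, 0, 0, 0]
    - [-1, 0, 0, 44, 0, 0, 0]
    - [-1, 0, 0, 48, 0, 0, 0]
    - [-1, 0, 0, 52, 0, 0, 0]
    - [-1, 0, 0, 52, 0, 0, 0]

```text
clock: 19.45
position: [0.5995, 0.2188, 0.1615]
ee_rot: [3.113, -0.419, -0.001]
force: [-0.1, 1.2, -3.0]
width: 0.394
```

play_rows:
  motion:
    - [-1, 0, 0, 4, 0, 0, 0]
    - [-1, 0, 0, 8, 0, 0, 0]
    - [-1, 0, 0, 12, 0, 0, 0]
    - [-1, 0, 0, 16, 0, 0, 0]
    - [-1, 0, 0, 20, 0, 0, 0]
    - [-1, 0, 0, 24, 0, 0, 0]
    - [-1, 0, 0, 28, 0, 0, 0]
    - [-1, 0, 0, 30, 0, 0, 0]
    - [-1, 0, 0, 30, 0, 0, 0]

```text
clock: 20.35
position: [0.5993, 0.2188, 0.1311]
ee_rot: [3.113, -0.419, -0.002]
force: [-0.2, -0.6, -4.0]
width: 0.388
```

Run:
```python
from h import *
s=arm.observe();print(s["position"],s["force"],s["width"],s["clock"])
print(rel([.5994,.2191,.1068],-.271))
```

```text
[0.59931716 0.21876444 0.13109121] [-0.24647923 -0.60649575 -4.00942743] 0.38835020914362356 20.35
[array([ 0. , -0.4, 24.3]), array([0.001, 0.001, 0.003])]
```

Below the lowest possible stub contact (0.139); on to the floor gently.

play_rows:
  motion:
    - [-1, 0, -0.4, 4, 0, 0, 0]
    - [-1, 0, -0.4, 8, 0, 0, 0]
    - [-1, 0, -0.4, 12, 0, 0, 0]
    - [-1, 0, -0.4, 16, 0, 0, 0]
    - [-1, 0, -0.4, 19, 0, 0, 0]
    - [-1, 0, -0.4, 21, 0, 0, 0]
    - [-1, 0, -0.4, 22, 0, 0, 0]
    - [-1, 0, -0.4, 22.8, 0, 0, 0]
    - [-1, 0, -0.4, 23.6, 0, 0, 0]
    - [-1, 0, -0.4, 23.6, 0, 0, 0]

```text
clock: 21.35
position: [0.5994, 0.2191, 0.1075]
ee_rot: [3.113, -0.419, -0.002]
force: [-0.2, -0.7, -3.9]
width: 0.391
```

play_rows:
  motion:
    - [-1, 0, 0, 0.5, 0, 0, 0]
    - [-1, 0, 0, 1, 0, 0, 0]
    - [-1, 0, 0, 1, 0, 0, 0]

```text
clock: 21.65
position: [0.5995, 0.2192, 0.1069]
ee_rot: [3.113, -0.419, -0.002]
force: [-1.6, -1.2, 2.1]
width: 0.393
```

Contact at floor height. Release and rise.

play_rows:
  motion:
    - [-1, 0, 0, 0, 0, 0, 0]
    - [-0.1, 0, 0, 0, 0, 0, 0]
    - [0.1, 0, 0, 0, 0, 0, 0]
    - [0.4, 0, 0, 0, 0, 0, 0]
    - [0.4, 0, 0, 0, 0, 0, 0]
    - [0.4, 0, 0, -10, 0, 0, 0]
    - [0.4, 0, 0, -30, 0, 0, 0]
    - [0.4, 0, 0, -60, 0, 0, 0]
    - [0.4, 0, 0, -100, 0, 0, 0]
    - [0.4, 0, 0, -140, 0, 0, 0]

```text
clock: 22.65
position: [0.5994, 0.2189, 0.249]
ee_rot: [3.113, -0.42, -0.002]
force: [0.7, 0.1, 0.1]
width: 0.701
```

play_rows:
  motion:
    - [0.4, 0, 0, -20, 0, 0, 0]
    - [0.4, 0, 0, -30, 0, 0, 0]
    - [0.4, 0, 0, -30, 0, 0, 0]
    - [0.4, 0, 0, -30, 0, 0, 0]

```text
clock: 23.05
position: [0.5988, 0.2189, 0.2778]
ee_rot: [3.112, -0.42, -0.004]
force: [-0.1, -0.8, 0.1]
width: 0.704
```

Run:
```python
from h import *
s=arm.observe();print(s["position"],s["force"],s["width"],s["clock"])
p=arm.get_image("wrist");P=wcloud(p)
for c in((.4914,.0997),(.5994,.2191)):
    q=P[(abs(P[...,2]-.158)<.006)&(abs(P[...,0]-c[0])<.05)&(abs(P[...,1]-c[1])<.05)]
    print(len(q),np.median(q,0) if len(q) else 0,cv2.minAreaRect(q[:,:2].astype(np.float32)) if len(q) else 0)
p=arm.get_image("scene");cv2.imwrite("pics/s2.png",cv2.resize(p["img"][120:340,60:440],(760,440)))
P=cloud(p);o=np.load("scene.npz");D=(abs(P[...,2]-cloud(o)[...,2])>.015).astype(np.uint8)
n,l,st,ct=cv2.connectedComponentsWithStats(D)
print([x.tolist() for x in st[1:] if x[4]>25])
```

```text
[0.59883639 0.21893289 0.27783015] [-0.10119633 -0.81760463  0.12927306] 0.7036990361870078 23.05
677 [0.49757528 0.10559607 0.15770459] ((0.49296513199806213, 0.10416650027036667), (0.03904280066490173, 0.03624911978840828), 73.39171600341797)
1954 [0.59950098 0.22004668 0.1575578 ] ((0.5991707444190979, 0.2189977914094925), (0.04461023584008217, 0.03575388342142105), 75.57408142089844)
[[203, 0, 74, 108, 3008], [310, 0, 117, 168, 8425], [301, 170, 16, 25, 345], [344, 180, 20, 25, 374], [228, 187, 20, 35, 469], [198, 194, 21, 33, 487]]
```

View pics/s2.png

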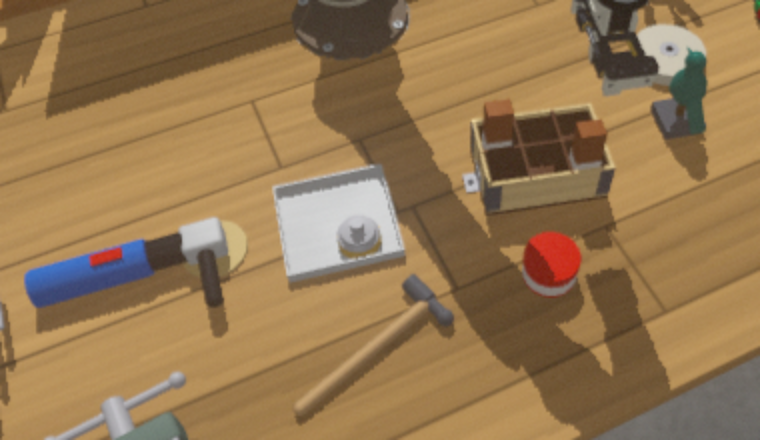

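Both bars stand upright in their cells at (498,125) and (588,145). The tray holds only the brush, and everything else is where it was.

```bash
python3 -c "
from cell import arm
print(arm.sign_off())"
```

```text
the job is handed in; nothing more can be done
None
```

Both bars are upright on the floor of the two empty cells of the compound box, and the job was handed in at about 23 s of the 72 s allowed.

- **Finding the cells:** Depth from the scene and side cameras pointed to the cells at (-36, -72) and (+36, +72) mm as the empty ones. I then lowered each bar gently. Each first met resistance with the TCP at about 0.107 m, the height expected for the floor; the lowest stub would have stopped it at about 0.139 m.
- **Contact force:** The first bar pressed on the floor with about 13 N and the second with about 6 N.
- **After release:** The wrist camera put both bar tops at about 0.158 m, which is 68 mm above the rim, centred and square in their cells. The gripper was clear and the wrist force was back near zero.
- **Bystanders:** Comparing scene depth before and after showed changes only at the arm and at the bars' old and new places.

No check failed. In the last wrist view the first bar's top measured about 4 mm off in y because it was partly hidden. An unobstructed measurement just after I let go of it had it centred.

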